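# Bin the empty polish tin: press the thumb latch, let the lid spring up, shut it again

### The arm

A 7-joint arm with a two-finger parallel gripper is mounted at the origin on the work surface. World frame = base frame: x ahead of the robot, y to its left, z up, the work surface at z = 0. Lengths are in m, angles in rad, forces in N, time in s.
With the tool pointing down it reaches from about 0.425 to 0.875 m from the base axis. Payload 4.7 kg.
Tool frame: the origin (TCP) lies on the centre line of the jaws, within the pads' length; the fingertips stand ahead of it and the grasp point (between the pads) lies 2 mm behind it (nose_length is the z of the fingertips in the tool frame, in m); z points along the fingers, y is the line along which they close (so a half turn about z gives the same grasp; the last joint's range is limited). The gripper opens to 87 mm and grips with 3 to 60 N. Pads are 19 mm wide; open, the fingers measure 117 mm over their backs; the gripper's body (75 mm by 190 mm) begins 51 mm behind the grasp point.
Start: joints at [1.258, 0.321, -0.07, 1.45, 0.023, 1.371, -0.057], TCP at [0.209, -0.616, 0.24] pointing down, gripper open.
Joint ranges: [-2.86, 2.86], [-0.3, 2.09], [-1.38, 1.24], [0.06, 2.45], [-1.56, 4.7], [0.09, 2.05], [-2.69, 2.69]. Speed limits (rad/s): [2.57, 2.57, 3.14, 3.14, 3.14, 3.14, 3.14].

### API

Orientations are given as a rotation vector (axis times angle).
In Python, from bench import * gives the robot as it stands.
- The arm moves only by the tool send_rows, never from a script. Its arguments are lists of equal length, an entry for each row: "xyz": the shift along the tool's x, y, z in mm, a list of three; "dr": the turn, a rotation vector about the tool's x, y, z in rad, a list of three. A call has exactly 10 rows; each row is the pose to reach, as a shift and turn from the pose commanded when the call began, along the tool's axes at that moment; what a row does not reach only later rows make up. A row lasts 1/12 s, in which the tool goes at most 41.7 mm and 7.16 degrees, less where a joint would pass 70% of its speed; a pose out of reach is approached as far as the arm can. A call with a gripper value outside its range is refused whole. "jaw" is the finger opening in mm, from 0 to 87, set as the call begins (left out, the last holds). The fingers move at their own pace and stop on an object; "grip_force" is the grip in N (left out, the last holds). Time passes only in rows, so rows that repeat a pose let the fingers close, or fill a call up. It gives the time, the measured TCP pose, the force, the opening and the grip force at its end, in the units of the state.
- get_state(): the state, without advancing time (a new reading comes with each control period).
- get_image(name): name is "side" or "top" or "wrist"; returns the picture (420x560x3 uint8, red, green, blue); there is no depth.
- calibration(name): a dict with "vfov" (degrees; the focal length in pixels is half the picture's height over the tangent of half this angle, whatever the lens; pixels are square), "cx", "cy" (the principal point, pixels), "rvec" (rotation vector, rad) and "tvec" (3), from world to camera coordinates, as OpenCV has them; the wrist camera has in their place "hand_eye" (4x4, takes a point from camera to tool coordinates, whose origin is the TCP and whose axes are the flange's). Camera axes: x right, y down, z forward; pixel columns grow to the right and rows downward; lengths in m; the calibration is good to about 2 mm. The wrist camera is an equidistant fisheye: a pixel r from the principal point sees the ray r / f radians off the axis. A picture is of the moment at which its call begins: read the wrist's pose just before it. calibration takes no time and is no camera call.
- close_job(): hands the job in; it is judged then, once.
The state is a dict: "time": time; "joint_positions": joint angles; "qd": joint speeds; "joint_torque": joint torques, N m; "position": TCP position; "tool_rot": TCP orientation; "ft_force": force on the tool from outside, world axes, zero at the start; "torque": the same for the moment, N m; "grip_width": opening from 0.0 (shut) to 1.0 (fully open); "grip_force": force on a finger pad.
Only numpy, scipy, OpenCV 4.12 (cv2) and the standard library are available. Lean on these libraries where they do the work, as an engineer would, in place of code of your own. Each camera call takes 0.05 s, during which the arm holds its last target. There are 200 camera calls.

### The job

Throw away the empty shoe-polish tin (the open one without a lid). Press the thumb button at the front of the little steel bin gently, only until its latch lets go, with your hand kept out of the lid's way so that the lid springs fully open by itself untouched; put the tin in the bin, then push the lid gently down until the latch catches and it stays shut. Leave everything else on the rack top where it is.

Things in the scene. Friction and masses are not known exactly. Their poses are not given: they have to be found in the camera images.
- bin: Round stainless table bin, fixed: 176 mm across its black collar, rim 150 mm up, inside 160 mm wide and 142 mm deep. Origin: centre of its underside, z up. Front = its own -x side, where a black latch housing 48 mm wide sticks out to 144 mm from the axis, top 150 mm up; the lid's hinge is at the back (+x).
- mouth (a point): Centre of the bin's mouth, at rim height (150 mm up on the bin's axis); axes as the bin's.
- button_top (a point): Centre of the top of the grey thumb button, 22 mm (bin's x) by 34 mm (bin's y), 126 mm in front of the bin's axis. Unpressed its top is 170 mm up, 20 mm proud of the housing; it goes straight down. The latch is plastic: more than 14 N on it breaks it.
- button (a joint): How far the button is pressed (m), 0 up, at most 0.0155; springs back. First free play, hidden and different each time, 0.5 to 8.5 mm at 1 to 2 N; then it meets the latch, 3 to 6 N, which lets go 4 to 5 mm farther on. About 1 mm after that it meets a hard stop, where the force shoots up.
- lid (a joint): Lid angle (rad): 0 shut and latched, 1.40 (80 degrees) fully open, its stop. A damped spring opens it at every angle: unlatched, it swings up by itself in about 1.2 s and stays up. If it is not latched when let go it springs open again. More than 25 N on the lid breaks its hinge.
- lid_hinge (a point): Hinge axis of the lid (along the bin's y), 92 mm behind the bin's axis and 156 mm up. Its frame turns with the lid: -x runs from the hinge along the lid to its front edge, z is the lid's outward normal.
- lid_edge (a point): Centre of the front edge of the round steel lid (174 mm across, 7 mm thick), on its outer face: 179 mm from the hinge, 160 mm up when shut. A tab 32 mm wide goes 19 mm farther, ending 9 mm short of the button. Pushing the edge down takes 1 to 4 N, up to 7 N over the last 12 mm to the catch; past that 5 mm of light give, then a hard stop.
- tin_mid (a point): The empty polish tin: open steel tin without lid, 60 mm across, 22 mm high, 2 mm wall, about 30 g, lying open side up on the table; the point is its centre, half-way up, 11 mm above its underside.
- full_tin: Full polish tin with its dark lid on and a small twist key on its side, 63 mm across, 25 mm high; origin at the centre of its underside. Not to be moved.
- hairbrush: Brown plastic hairbrush, 215 mm long, 62 mm wide, lying bristles up; origin near its middle, x along it. Not to be moved.
- mirror: Pocket mirror in a closed round hard plastic case, 82 mm across, 15 mm high; origin at the centre of its underside. Not to be moved.
- bowl: Green glass bowl of marbles, 112 mm across, 44 mm high; origin at the centre of its underside. Not to be moved.
- keys: Ring of two keys lying flat, ring 36 mm across (origin at its centre), keys reaching 75 mm along its x. Not to be moved.
- shoe_brush: Wooden shoe brush, 150 x 48 x 44 mm; origin at the centre of its underside. Not to be moved.
- shoehorn: Steel shoehorn lying flat, 185 mm long, 38 mm wide; origin near its middle, x along it. Not to be moved.
Not all that is in view belongs to the job. Leave any green or orange look-alike of the part that bears tin_mid alone.

How it is judged:
On the way, in this order (a step that is already met when the one before it is completed fails the run):
1. the thumb button is pressed down (value of joint button above 0.004 m).
2. the lid has sprung wide open (past 1.3 rad) and the robot touches neither lid nor button (value of joint lid above 1.3 rad and not (contact force between any of the fingers, the arm and lid above 0.1 N) and not (contact force between any of the fingers, the arm and button above 0.1 N)), for 0.2 s.
3. the empty tin lies in the bin, let go (horizontal distance between tin_mid and mouth below 0.08 m and z of tin_mid in the frame of mouth below -0.05 m and not (contact force between any of the fingers, the arm and tin above 0.1 N)), for 0.2 s.
At the end, for the whole second after the job is handed in: The empty tin lies inside the bin at rest (its centre within 80 mm of the bin's axis and 50 mm or more below the rim) and the lid is latched shut, staying within 0.03 rad of its shut place by itself (horizontal distance between tin_mid and mouth below 0.08 m and z of tin_mid in the frame of mouth below -0.05 m and value of joint lid below 0.03 rad and velocity of joint lid below 0.05 rad/s and linear speed of tin below 0.03 m/s); the robot touches nothing.
It fails at once if more than 14 N on the thumb button (contact force between any of the fingers, the arm and button above 14 N).
It fails at once if more than 25 N on the lid (contact force between any of the fingers, the arm and lid above 25 N).
It fails at once if the robot touches the lid while it springs open (between 0.05 and 1.25 rad, before the tin is at the bin) (horizontal distance between tin_mid and mouth above 0.1 m and value of joint lid between 0.05 and 1.25 rad and contact force between any of the fingers, the arm and lid above 0.5 N).
It fails at once if anything else on the rack top is pushed more than 30 mm away (distance of any of full_tin, hairbrush, mirror, bowl, keys, shoe_brush, shoehorn from where it was at the start of the episode above 0.03 m).
It also fails if it takes over 70 s, if anything falls off the work surface, if the arm or the gripper's body presses on something with over 40 N, if the wrist force passes 120 N, or if a joint passes its speed limit or range.

## Working session

There is one attempt and no reset: what is moved stays moved. The work goes in short steps, Python scripts to look and compute and a tool call to move; the robot and the scene stay as the last step left them, time stands still between calls to the robot, and variables do not carry over. Pictures are saved under pics/ and viewed, at most 10 in all, crops included, and the job is handed in when it is done.

Besides the shell and the picture viewer there is one more tool, called by a JSON object that holds its "name" and its "arguments". send_rows: Moves the arm, as the interface text tells. Its arguments: {"type":"object","properties":{"xyz":{"type":"array"},"dr":{"type":"array"},"jaw":{"type":"number"},"grip_force":{"type":"number"}},"required":["xyz","dr"]}

```bash
ls; mkdir -p pics
cat > h.py <<'E'
from bench import *
import numpy as np, cv2
from scipy.spatial.transform import Rotation as R
def K(n):
    c=calibration(n); f=210/np.tan(np.radians(c['vfov'])/2); return f,c
def ray(n,u,v,st=None):
    f,c=K(n); x=(u-c['cx']); y=(v-c['cy'])
    if n=='wrist':
        r=np.hypot(x,y); th=r/f; d=np.array([np.sin(th)*x/max(r,1e-9),np.sin(th)*y/max(r,1e-9),np.cos(th)])
        H=np.array(c['hand_eye']); Rt=R.from_rotvec(st['tool_rot']).as_matrix()
        return np.array(st['position'])+Rt@H[:3,3], Rt@H[:3,:3]@d
    Rm=R.from_rotvec(c['rvec']).as_matrix(); t=np.array(c['tvec'])
    return -Rm.T@t, Rm.T@np.array([x/f,y/f,1])
def atz(n,u,v,z,st=None):
    o,d=ray(n,u,v,st); return o+d*(z-o[2])/d[2]
def proj(n,P,st=None):
    f,c=K(n); P=np.atleast_2d(P)
    if n=='wrist':
        H=np.array(c['hand_eye']); Rt=R.from_rotvec(st['tool_rot']).as_matrix()
        q=((P-st['position'])@Rt-H[:3,3])@H[:3,:3]
        rr=np.hypot(q[:,0],q[:,1]); th=np.arctan2(rr,q[:,2])
        return np.c_[c['cx']+f*th*q[:,0]/rr,c['cy']+f*th*q[:,1]/rr]
    q=P@R.from_rotvec(c['rvec']).as_matrix().T+np.array(c['tvec'])
    return np.c_[c['cx']+f*q[:,0]/q[:,2],c['cy']+f*q[:,1]/q[:,2]]
def save(n,fn,crop=None,s=1):
    im=get_image(n)[:,:,::-1]; np.save('pics/'+fn+'.npy',im)
    cv2.imwrite('pics/'+fn+'.png',im)
E
python3 - <<'E'
from h import *
s=get_state(); print(s)
save('top','top0'); save('side','side0')
for n in('top','side'):
    f,c=K(n);print(n,f,ray(n,c['cx'],c['cy']))
print(calibration('wrist'))
E
```

```text
pics
{'time': 0.0, 'joint_positions': array([ 1.25809228,  0.321818  , -0.07006369,  1.45165471,  0.02258644,
        1.37077582, -0.05688517]), 'qd': array([ 0.00206509,  0.00275045,  0.00085302,  0.00098732, -0.00097296,
       -0.00046916, -0.00204516]), 'joint_torque': array([-1.53630954e-04, -4.91288245e+01, -4.03860016e-01, -3.12527204e+01,
       -6.37090998e-02,  4.38586471e-02,  1.72943287e-04]), 'position': array([ 0.20844612, -0.61513674,  0.23847474]), 'tool_rot': array([-3.09793610e+00, -5.10798418e-01,  6.15789706e-04]), 'ft_force': array([ 0.10944787, -0.34924982,  0.16296155]), 'torque': array([-0.02157395,  0.00848373, -0.00127549]), 'grip_force': 0.0, 'grip_width': 0.9981767574279303}
top 447.12146798722074 (array([ 0.3804527 , -0.0799148 ,  1.33816802]), array([ 0.1348566 , -0.0136491 , -0.99077111]))
side 443.4165526270689 (array([0.35762138, 0.78405248, 0.65353813]), array([ 0.18643992, -0.84359018, -0.50358293]))
{'vfov': 65.70646984690485, 'cx': 275.1941986733838, 'cy': 217.29484276334523, 'hand_eye': array([[-4.53572135e-04, -9.52086108e-01, -3.05829751e-01,
         8.39826546e-02],
       [ 9.99999578e-01, -6.76145050e-04,  6.21837365e-04,
        -1.21459354e-03],
       [-7.98827989e-04, -3.05829340e-01,  9.52086013e-01,
        -1.45000195e-01],
       [ 0.00000000e+00,  0.00000000e+00,  0.00000000e+00,
         1.00000000e+00]])}
```

View pics/top0.png

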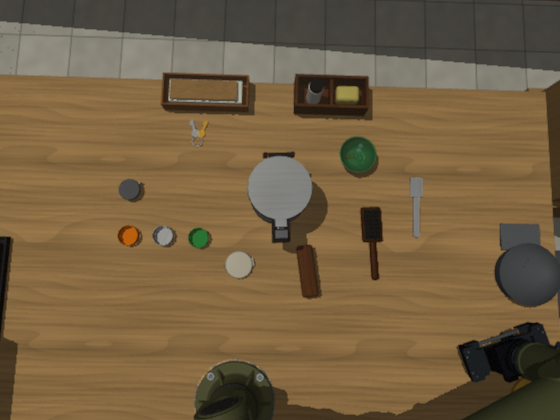

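View pics/side0.png

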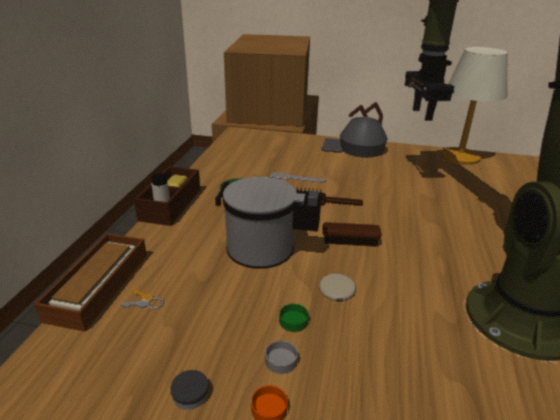

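The top view shows four round tins: the dark lidded full tin at (130,190), orange at (129,236), steel at (165,236) and green at (200,238). The steel one at (165,236) is the only plain open tin, so it fits. The bin is at (280,188), with its button towards the robot at (281,232). I'll confirm the tin in a crop and measure it.

Run:
```python
from h import *
im=np.load('pics/top0.npy')
a=cv2.resize(im[165:265,100:330],None,fx=3.4,fy=3.4,interpolation=cv2.INTER_CUBIC)
b=np.load('pics/side0.npy')[280:420,150:350]
cv2.imwrite('pics/crop.png',np.vstack([a[:, :782],cv2.copyMakeBorder(cv2.resize(b,(320,224)),0,0,0,462,0)]))
print('tin',atz('top',165,236,.011),atz('top',165,236,.022),atz('side',281,357,.011))
print('lid',atz('top',280,187,.16),'btn',atz('top',281.5,233,.17),'hinge',atz('top',279,155,.156),'edge ends L/R',atz('top',248,187,.16),atz('top',312,187,.16))
print('green',atz('top',200,238,.011),'orange',atz('top',129,236,.011))
```

```text
tin [0.46226003 0.22182397 0.011     ] [0.46158198 0.21932306 0.022     ] [0.46346612 0.22805098 0.011     ]
lid [ 0.59252862 -0.11060691  0.16      ] btn [ 0.46872573 -0.11730033  0.17      ] hinge [ 0.68119751 -0.10581627  0.156     ] edge ends L/R [ 0.58998842 -0.02510049  0.16      ] [ 0.59507525 -0.19632969  0.16      ]
green [0.459213  0.1183855 0.011    ] orange [0.45932159 0.32762953 0.011     ]
```

View pics/crop.png

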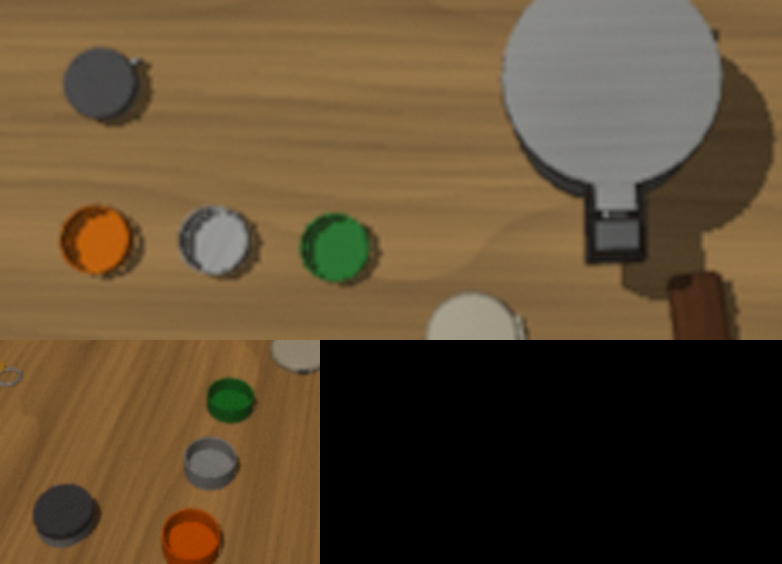

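The crop shows the grey steel open tin at about (215,240), between the orange and green look-alikes, so that is the target. Next I'll plan the approach over the button, camera side facing the robot and the tool tilted away from the lid.

```bash
cat >> h.py <<'E'
YAW=0.054; AX=np.array([.592,-.1105,0]); B=np.array([np.cos(YAW),np.sin(YAW),0]); L=np.array([-B[1],B[0],0]); k=np.array([0,0,1.])
def orient(t,b=B):  # camera side towards robot, tool leaning back by t
    z=np.sin(t)*b-np.cos(t)*k; x=-np.cos(t)*b-np.sin(t)*k
    return R.from_matrix(np.c_[x,np.cross(z,x),z])
def rel(p,Rt,p0=None,R0=None):
    s=get_state(); p0=s['position'] if p0 is None else p0; R0=R.from_rotvec(s['tool_rot']) if R0 is None else R0
    print('shift mm',np.round(R0.inv().apply(np.array(p)-p0)*1000,1),'turn',np.round((R0.inv()*Rt).as_rotvec(),4))
E
python3 - <<'E'
import bench; print([n for n in dir(bench) if n[0]!='_'], getattr(bench,'nose_length',None))
from h import *
t=np.radians(20); Rt=orient(t)
print(Rt.as_rotvec())
tip=AX-.124*B+.24*k
NL=.01
rel(tip-NL*Rt.as_matrix()[:,2],Rt)
E
```

```text
['MotionError', 'calibration', 'close_job', 'get_image', 'get_state', 'nose_length'] 0.017
[-0.07539168  2.79160585  0.01329359]
shift mm [ 402.5 -389.2  -10.2] turn [-0.4993 -0.0708 -2.8287]
```

{"name": "send_rows", "arguments": {"xyz": [[40,-39,-3],[80,-78,-6],[120,-117,-9],[160,-156,-12],[200,-195,-15],[240,-234,-18],[280,-273,-21],[320,-312,-24],[360,-350,-27],[395,-385,-30]], "dr": [[0,0,-0.12],[0,0,-0.24],[0,0,-0.36],[0,0,-0.48],[0,0,-0.6],[0,0,-0.72],[0,0,-0.84],[0,0,-0.96],[0,0,-1.08],[0,0,-1.2]], "jaw": 0}}

```text
time: 0.93
position: [0.3979, -0.2429, 0.2618]
tool_rot: [-2.263, -2.179, 0.001]
ft_force: [1.0, 0.4, -0.4]
grip_width: 0.326
grip_force: 0.0
```

Run:
```python
from h import *
s=get_state(); print(s['joint_positions'].round(3),s['position'],s['grip_width'])
Rt=orient(np.radians(20)); tip=AX-.124*B+.24*k
rel(tip-.017*Rt.as_matrix()[:,2],Rt)
```

```text
[ 0.956 -0.071 -0.439  1.837 -0.03   1.369  0.485] [ 0.39792417 -0.24291284  0.26184017] 0.3258621807267895
shift mm [127.8  59.6   5.8] turn [-0.2905 -0.2644 -1.6443]
```

{"name": "send_rows", "arguments": {"xyz": [[13,6,0],[26,12,1],[39,18,1],[52,24,2],[65,30,3],[78,36,3],[91,42,4],[104,48,5],[117,54,5],[127,59,6]], "dr": [[-0.02,-0.02,-0.12],[-0.04,-0.04,-0.24],[-0.06,-0.06,-0.36],[-0.08,-0.08,-0.48],[-0.1,-0.1,-0.6],[-0.13,-0.12,-0.72],[-0.15,-0.14,-0.84],[-0.17,-0.16,-0.96],[-0.2,-0.18,-1.08],[-0.21,-0.19,-1.2]]}}

```text
time: 1.77
position: [0.4618, -0.1194, 0.2556]
tool_rot: [0.572, 2.817, 0.01]
ft_force: [0.5, 0.7, 0.3]
grip_width: 0.005
grip_force: 0.0
```

Run:
```python
from h import *
s=get_state(); print(s['joint_positions'].round(3),s['position'],s['grip_width'])
Rt=orient(np.radians(20)); tip=AX-.124*B+.24*k
rel(tip-.017*Rt.as_matrix()[:,2],Rt)
```

```text
[ 0.723 -0.262 -0.432  2.023 -0.157  1.096  1.514] [ 0.46180391 -0.1193878   0.25560158] 0.004959310368756519
shift mm [ 0.1  2.  -0.3] turn [-0.0783 -0.0738 -0.4436]
```

{"name": "send_rows", "arguments": {"xyz": [[0,0,0],[0,1,0],[0,1,0],[0,2,0],[0,2,0],[0,2,0],[0,2,0],[0,2,0],[0,2,0],[0,2,0]], "dr": [[-0.02,-0.02,-0.11],[-0.04,-0.04,-0.22],[-0.06,-0.06,-0.33],[-0.078,-0.074,-0.444],[-0.078,-0.074,-0.444],[-0.078,-0.074,-0.444],[-0.078,-0.074,-0.444],[-0.078,-0.074,-0.444],[-0.078,-0.074,-0.444],[-0.078,-0.074,-0.444]]}}

```text
time: 2.6
position: [0.4631, -0.1188, 0.2561]
tool_rot: [-0.065, 2.792, 0.013]
ft_force: [-0.5, 0.3, 0.0]
grip_width: 0.004
grip_force: 0.0
```

Run:
```python
from h import *
save('side','side1');s=get_state(); print(s['joint_positions'].round(3),s['position'],s['ft_force'])
save('wrist','w1')
Rt=orient(np.radians(20)); tip=AX-.124*B+.24*k
rel(tip-.017*Rt.as_matrix()[:,2],Rt)
for z in(.17,.15):
  print(proj('wrist',[AX-.126*B+z*k,AX-.137*B+.017*L+z*k,AX-.137*B-.017*L+z*k,AX-.115*B+.017*L+z*k,AX-.144*B+.024*L+z*k,AX-.144*B-.024*L+z*k],s).round(0).tolist())
print(proj('wrist',[s['position']],s))
```

```text
[ 0.584 -0.295 -0.25   2.076 -0.232  1.036  2.037] [ 0.46302755 -0.11887772  0.25611201] [-0.20355909 -0.18134348  0.3631481 ]
shift mm [ 0.6  1.4 -0.1] turn [-0.0016 -0.0004 -0.0067]
[[276.0, 199.0], [300.0, 186.0], [252.0, 186.0], [299.0, 211.0], [310.0, 177.0], [241.0, 178.0]]
[[276.0, 184.0], [298.0, 172.0], [253.0, 172.0], [297.0, 196.0], [308.0, 164.0], [244.0, 164.0]]
[[273.49076207 289.10801446]]
```

View pics/w1.png

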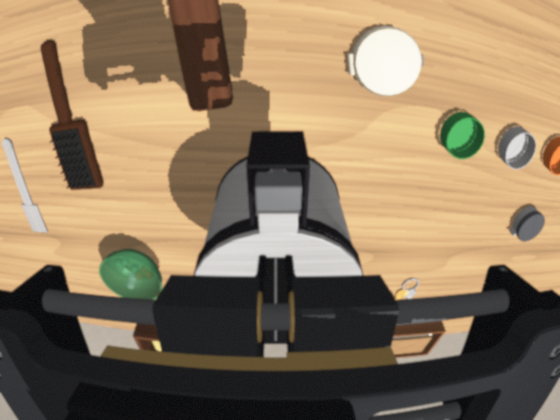

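The wrist view shows the closed fingertips at about (276,320) and the button around (278,190), with the lid tab behind it at (278,225). I'll enlarge the button with the predicted outline drawn on.

Run:
```python
from h import *
s=get_state(); im=np.load('pics/w1.npy').copy()
c=cv2.resize(im[120:270,200:355],None,fx=5,fy=5,interpolation=cv2.INTER_CUBIC)[:, :775]
def dr(pts,col):
    q=((proj('wrist',pts,s)-[200,120]+.5)*5).astype(np.int32); cv2.polylines(c,[q],True,col,1)
P=lambda x,y,z:AX+x*B+y*L+z*k
dr([P(-.137,.017,.17),P(-.137,-.017,.17),P(-.115,-.017,.17),P(-.115,.017,.17)],(0,0,255))
dr([P(-.144,.024,.15),P(-.144,-.024,.15),P(-.088,-.024,.15),P(-.088,.024,.15)],(0,255,0))
th=np.linspace(-2.6,2.6,60)+np.pi
dr([P(.087*np.cos(a),.087*np.sin(a),.16) for a in th],(255,0,255))
cv2.imwrite('pics/c1.png',c[:590])
```

```text
(no output)
```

View pics/c1.png

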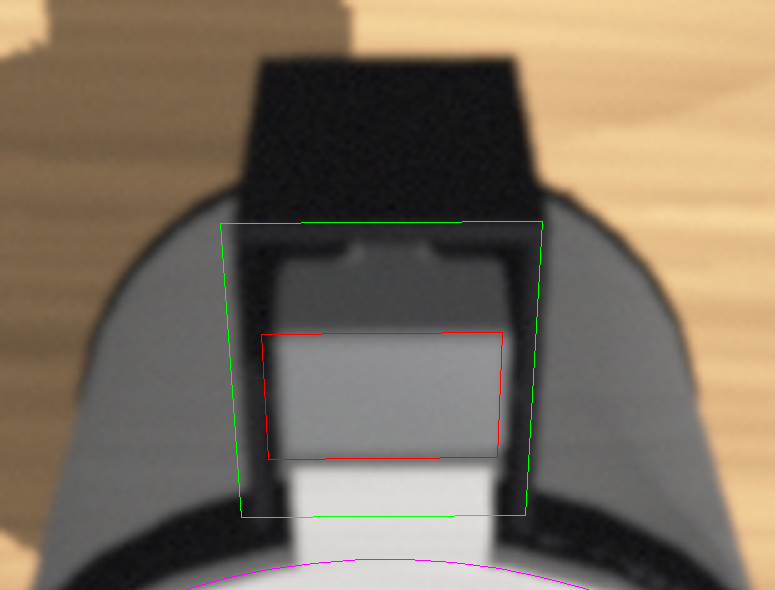

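The outline fits; the button lies 1.2 mm farther to +L. I'll descend to just above it.

```bash
sed -i 's/AX=np.array(\[.592,-.1105,0\])/AX=np.array([.592,-.1093,0])/' h.py
python3 - <<'E'
from h import *
Rt=orient(np.radians(20)); tip=AX-.124*B+.180*k
rel(tip-.017*Rt.as_matrix()[:,2],Rt)
E
```

```text
shift mm [21.   2.6 56.3] turn [-0.0016 -0.0004 -0.0067]
```

{"name": "send_rows", "arguments": {"xyz": [[3,2.6,7],[6,2.6,14],[9,2.6,22],[12,2.6,30],[15,2.6,38],[18,2.6,46],[20,2.6,52],[21,2.6,56],[21,2.6,56],[21,2.6,56]], "dr": [[0,0,0],[0,0,0],[0,0,0],[0,0,0],[0,0,0],[0,0,0],[0,0,0],[0,0,0],[0,0,0],[0,0,0]]}}

```text
time: 3.53
position: [0.4623, -0.1162, 0.1962]
tool_rot: [-0.066, 2.792, 0.013]
ft_force: [0.2, 0.8, 0.3]
grip_width: 0.007
grip_force: 0.0
```

Run:
```python
from h import *
s=get_state(); print(s['joint_positions'].round(3),s['position'],s['ft_force'])
Rt=orient(np.radians(20)); tip=AX-.124*B+.180*k
rel(tip-.017*Rt.as_matrix()[:,2],Rt)
print((R.from_rotvec(s['tool_rot']).inv().apply([0,0,-.001])*1000).round(3))
```

```text
[ 0.576 -0.256 -0.263  2.169 -0.239  0.904  2.047] [ 0.46234058 -0.11622534  0.19621949] [0.16459139 0.82676889 0.25752887]
shift mm [ 0.1 -0.1  0.2] turn [-0.0013 -0.0003 -0.0063]
[ 0.342 -0.001  0.94 ]
```

{"name": "send_rows", "arguments": {"xyz": [[0.5,0,1.4],[1.0,0,2.8],[1.5,0,4.2],[2.0,0,5.6],[2.4,0,6.6],[2.7,0,7.5],[3.0,0,8.2],[3.2,0,8.9],[3.4,0,9.4],[3.4,0,9.4]], "dr": [[0,0,0],[0,0,0],[0,0,0],[0,0,0],[0,0,0],[0,0,0],[0,0,0],[0,0,0],[0,0,0],[0,0,0]]}}

```text
time: 4.37
position: [0.4624, -0.1163, 0.1864]
tool_rot: [-0.066, 2.792, 0.013]
ft_force: [0.0, 0.2, 0.8]
grip_width: 0.002
grip_force: 0.5
```

{"name": "send_rows", "arguments": {"xyz": [[0.0,0,0.1],[0.1,0,0.3],[0.2,0,0.5],[0.25,0,0.7],[0.3,0,0.8],[0.35,0,0.94],[0.35,0,0.94],[0.35,0,0.94],[0.35,0,0.94],[0.35,0,0.94]], "dr": [[0,0,0],[0,0,0],[0,0,0],[0,0,0],[0,0,0],[0,0,0],[0,0,0],[0,0,0],[0,0,0],[0,0,0]]}}

```text
time: 5.2
position: [0.4624, -0.1163, 0.1855]
tool_rot: [-0.066, 2.792, 0.013]
ft_force: [-0.2, 0.1, 3.3]
grip_width: 0.005
grip_force: 1.5
```

{"name": "send_rows", "arguments": {"xyz": [[0.05,0,0.2],[0.15,0,0.4],[0.25,0,0.7],[0.35,0,0.94],[0.45,0,1.2],[0.5,0,1.41],[0.5,0,1.41],[0.5,0,1.41],[0.5,0,1.41],[0.5,0,1.41]], "dr": [[0,0,0],[0,0,0],[0,0,0],[0,0,0],[0,0,0],[0,0,0],[0,0,0],[0,0,0],[0,0,0],[0,0,0]]}}

```text
time: 6.03
position: [0.4624, -0.1162, 0.1839]
tool_rot: [-0.066, 2.792, 0.013]
ft_force: [-0.5, 0.3, 4.7]
grip_width: 0.005
grip_force: 2.2
```

{"name": "send_rows", "arguments": {"xyz": [[0.0,0,0.1],[0.1,0,0.3],[0.2,0,0.5],[0.25,0,0.7],[0.3,0,0.8],[0.35,0,0.94],[0.35,0,0.94],[0.35,0,0.94],[0.35,0,0.94],[0.35,0,0.94]], "dr": [[0,0,0],[0,0,0],[0,0,0],[0,0,0],[0,0,0],[0,0,0],[0,0,0],[0,0,0],[0,0,0],[0,0,0]]}}

```text
time: 6.87
position: [0.4624, -0.1163, 0.1829]
tool_rot: [-0.066, 2.792, 0.013]
ft_force: [0.5, -0.5, 4.4]
grip_width: 0.004
grip_force: 2.1
```

{"name": "send_rows", "arguments": {"xyz": [[0.0,0,0.1],[0.05,0,0.2],[0.1,0,0.3],[0.15,0,0.4],[0.2,0,0.5],[0.25,0,0.6],[0.25,0,0.66],[0.25,0,0.66],[0.25,0,0.66],[0.25,0,0.66]], "dr": [[0,0,0],[0,0,0],[0,0,0],[0,0,0],[0,0,0],[0,0,0],[0,0,0],[0,0,0],[0,0,0],[0,0,0]]}}

```text
time: 7.7
position: [0.4623, -0.1163, 0.1821]
tool_rot: [-0.066, 2.792, 0.013]
ft_force: [1.6, -0.4, 4.0]
grip_width: 0.005
grip_force: 2.0
```

```bash
cat > lid.py <<'E'
from h import *
import sys
save('top',sys.argv[1]); a=np.load('pics/'+sys.argv[1]+'.npy').astype(int); b=np.load('pics/top0.npy').astype(int)
print('top diff behind bin',np.abs(a-b)[120:160,255:305].mean(), 'lid',np.abs(a-b)[165:200,260:300].mean()); print(get_state()['ft_force'],get_state()['position'])
E
python3 lid.py t1
```

```text
top diff behind bin 6.708333333333333 lid 8.131428571428572
[ 0.42723354 -0.73948193  4.83355416] [ 0.4622962  -0.11621003  0.18210128]
```

{"name": "send_rows", "arguments": {"xyz": [[0.0,0,0.1],[0.05,0,0.2],[0.1,0,0.3],[0.15,0,0.4],[0.2,0,0.5],[0.2,0,0.56],[0.2,0,0.56],[0.2,0,0.56],[0.2,0,0.56],[0.2,0,0.56]], "dr": [[0,0,0],[0,0,0],[0,0,0],[0,0,0],[0,0,0],[0,0,0],[0,0,0],[0,0,0],[0,0,0],[0,0,0]]}}

```text
time: 8.58
position: [0.4623, -0.1162, 0.1815]
tool_rot: [-0.066, 2.792, 0.013]
ft_force: [1.6, -1.6, 3.7]
grip_width: 0.008
grip_force: 1.9
```

```bash
python3 lid.py t2
```

```text
top diff behind bin 6.699333333333334 lid 7.966428571428572
[ 1.36170141 -0.24242411  3.744371  ] [ 0.46227849 -0.11623889  0.18149374]
```

{"name": "send_rows", "arguments": {"xyz": [[0.0,0,0.1],[0.05,0,0.2],[0.1,0,0.3],[0.15,0,0.4],[0.2,0,0.5],[0.2,0,0.56],[0.2,0,0.56],[0.2,0,0.56],[0.2,0,0.56],[0.2,0,0.56]], "dr": [[0,0,0],[0,0,0],[0,0,0],[0,0,0],[0,0,0],[0,0,0],[0,0,0],[0,0,0],[0,0,0],[0,0,0]]}}

```text
time: 9.47
position: [0.4623, -0.1163, 0.1809]
tool_rot: [-0.066, 2.792, 0.013]
ft_force: [0.6, -0.5, 4.2]
grip_width: 0.006
grip_force: 2.4
```

```bash
python3 lid.py t3
```

```text
top diff behind bin 11.406333333333333 lid 34.124047619047616
[ 0.2148969  -0.26108217  5.10207698] [ 0.46229027 -0.11620764  0.18094444]
```

{"name": "send_rows", "arguments": {"xyz": [[0,0,0],[0,0,0],[0,0,0],[0,0,0],[0,0,0],[0,0,0],[0,0,0],[0,0,-5],[0,0,-15],[0,0,-30]], "dr": [[0,0,0],[0,0,0],[0,0,0],[0,0,0],[0,0,0],[0,0,0],[0,0,0],[0,0,0],[0,0,0],[0,0,0]]}}

```text
time: 10.35
position: [0.4496, -0.1159, 0.2071]
tool_rot: [-0.067, 2.798, 0.016]
ft_force: [-0.3, -0.1, 0.1]
grip_width: 0.006
grip_force: 0.0
```

```bash
python3 lid.py t4
python3 - <<'E'
from h import *
save('side','side2'); a=np.load('pics/t4.npy')[100:290,100:350]; b=np.load('pics/side2.npy')[80:290,150:420]
cv2.imwrite('pics/c2.png',np.hstack([cv2.resize(a,(400,304)),cv2.resize(b,(391,304))]))
h=.3
# tin pick: tool x towards robot radially at tin
p=np.array([.4625,.224,.15]); az=np.arctan2(p[1],p[0]); b=np.array([np.cos(az),np.sin(az),0])
Rt=orient(0,b); rel(p,Rt)
E
```

```text
top diff behind bin 20.135 lid 52.385714285714286
[-0.0830261 -0.3838624  1.9146725] [ 0.45077003 -0.11678863  0.21091777]
shift mm [ -4.7 340.1  66. ] turn [-0.0703  0.3446 -0.3996]
```

View pics/c2.png

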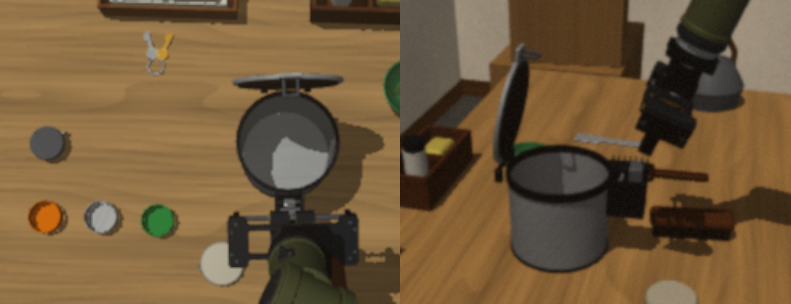

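The lid stands fully open by itself and the hand is clear. Now I'll hover over the tin.

{"name": "send_rows", "arguments": {"xyz": [[0,15,-10],[0,50,-10],[0,90,-10],[0,130,-5],[0,170,0],[0,210,10],[0,250,20],[0,290,30],[-2,330,45],[-4,341,60]], "dr": [[0,0,0],[0,0.03,0],[0,0.07,0],[0,0.11,0],[0,0.15,0],[0,0.19,0],[0,0.24,0],[0,0.28,0],[0,0.32,0],[0,0.35,0]]}}

```text
time: 11.28
position: [0.4582, 0.2319, 0.1537]
tool_rot: [0.086, -3.137, -0.007]
ft_force: [-0.7, 0.0, -0.3]
grip_width: 0.007
grip_force: 0.0
```

{"name": "send_rows", "arguments": {"xyz": [[0,0,0],[0,0,0],[0,0,0],[0,0,0],[0,0,0],[0,0,0],[0,0,0],[0,0,0],[0,0,0],[0,0,0]], "dr": [[0,0,0],[0,0,0],[0,0,0],[0,0,0],[0,0,0],[0,0,0],[0,0,0],[0,0,0],[0,0,0],[0,0,0]], "jaw": 78}}

```text
time: 12.12
position: [0.46, 0.225, 0.1545]
tool_rot: [0.075, -3.14, -0.001]
ft_force: [-0.5, 0.1, 0.0]
grip_width: 0.682
grip_force: 0.0
```

Run:
```python
from h import *
s=get_state(); save('wrist','w2'); print(s['position'],s['tool_rot'],s['joint_positions'].round(2))
im=np.load('pics/w2.npy').copy()
P=np.array([.4625,.224,0]); a=np.linspace(0,2*np.pi,40)
q=proj('wrist',[P+[.03*np.cos(t),.03*np.sin(t),.022] for t in a],s); cv2.polylines(im,[q.astype(np.int32)],True,(0,0,255),1)
print(q.mean(0)); cv2.imwrite('pics/w2o.png',im)
rel([.4625,.224,.021],orient(0))
```

```text
[0.46004249 0.22498834 0.15450684] [ 7.46456452e-02 -3.13980483e+00 -1.15963547e-03] [ 0.01  0.12 -0.54  1.88  0.07  1.16  1.06]
[273.00185725 216.44152732]
shift mm [ -2.5  -1.3 133.5] turn [ 0.0008 -0.001  -0.0064]
```

View pics/w2o.png

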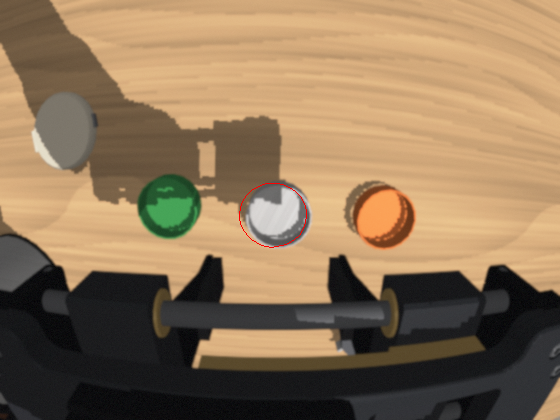

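The wrist view shows the steel tin centred at about (277,214), 4 px right of the prediction, so its y is about 0.228. Descending with that correction.

{"name": "send_rows", "arguments": {"xyz": [[-1,2.6,0],[-1,2.6,5],[-1,2.6,20],[-1,2.6,40],[-1,2.6,60],[-1,2.6,80],[-1,2.6,100],[-1,2.6,116],[-1,2.6,127],[-1,2.6,132]], "dr": [[0,0,0],[0,0,0],[0,0,0],[0,0,0],[0,0,0],[0,0,0],[0,0,0],[0,0,0],[0,0,0],[0,0,0]], "jaw": 78}}

```text
time: 13.0
position: [0.4596, 0.2275, 0.0204]
tool_rot: [0.075, -3.137, -0.0]
ft_force: [0.3, 0.1, -0.2]
grip_width: 0.893
grip_force: 0.0
```

{"name": "send_rows", "arguments": {"xyz": [[0,0,0],[0,0,0],[0,0,0],[0,0,0],[0,0,0],[0,0,0],[0,0,0],[0,0,0],[0,0,0],[0,0,0]], "dr": [[0,0,0],[0,0,0],[0,0,0],[0,0,0],[0,0,0],[0,0,0],[0,0,0],[0,0,0],[0,0,0],[0,0,0]], "jaw": 50, "grip_force": 10}}

```text
time: 13.83
position: [0.4616, 0.2282, 0.0233]
tool_rot: [-0.075, 3.14, 0.002]
ft_force: [-0.2, -1.1, 6.9]
grip_width: 0.687
grip_force: 10.0
```

{"name": "send_rows", "arguments": {"xyz": [[0,0,-5],[0,0,-20],[0,0,-50],[0,0,-85],[0,0,-120],[0,0,-155],[0,0,-190],[0,0,-220],[0,0,-235],[0,0,-240]], "dr": [[0,0,0],[0,0,0],[0,0,0],[0,0,0],[0,0,0],[0,0,0],[0,0,0],[0,0,0],[0,0,0],[0,0,0]]}}

```text
time: 14.67
position: [0.462, 0.2283, 0.2657]
tool_rot: [-0.075, 3.137, 0.003]
ft_force: [-0.2, 0.2, -0.3]
grip_width: 0.686
grip_force: 10.0
```

Run:
```python
from h import *
s=get_state(); print(s['position'],s['grip_width'],s['grip_force'],s['ft_force'])
rel(AX-.012*B+.26*k,orient(0))
```

```text
[0.46198741 0.22826112 0.26566001] 0.6863046000183544 9.999904101714492 [-0.19278403  0.17408038 -0.29341955]
shift mm [-101.8 -343.5    5.3] turn [ 0.002   0.0037 -0.0063]
```

{"name": "send_rows", "arguments": {"xyz": [[-8,-27,0],[-19,-64,0],[-30,-102,0],[-41,-140,0],[-52,-178,0],[-63,-216,0],[-74,-253,0],[-85,-290,0],[-95,-322,0],[-102,-343,0]], "dr": [[0,0,0],[0,0,0],[0,0,0],[0,0,0],[0,0,0],[0,0,0],[0,0,0],[0,0,0],[0,0,0],[0,0,0]]}}

```text
time: 15.5
position: [0.5786, -0.1148, 0.2598]
tool_rot: [0.068, -3.136, 0.0]
ft_force: [0.1, 0.6, 0.2]
grip_width: 0.689
grip_force: 10.0
```

Run:
```python
from h import *
save('side','side3');s=get_state(); print(s['position'],s['grip_width'],s['grip_force'],s['ft_force'])
save('wrist','w3')
cv2.imwrite('pics/c3.png',np.hstack([np.load('pics/side3.npy')[60:300,130:430],np.load('pics/w3.npy')[::2,::2][:,:280].repeat(1,0)[:210].copy() if 0 else cv2.resize(np.load('pics/w3.npy'),(320,240))]))
rel(AX-.012*B+.14*k,orient(0))
```

```text
[ 0.57925037 -0.11909447  0.25933585] 0.6940804491958157 9.998241704888642 [ 1.09460181 -3.92956075 -0.1452368 ]
shift mm [ -2.3   6.  119.3] turn [-0.0004 -0.0051 -0.0142]
```

View pics/c3.png

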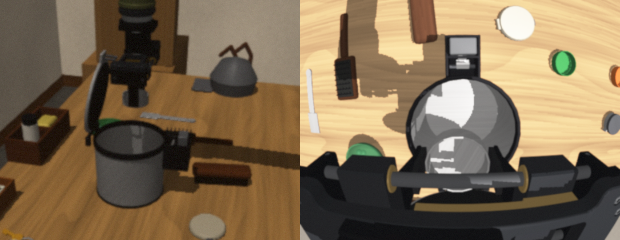

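The tin hangs over the open mouth, clear of the lid. Lowering in.

{"name": "send_rows", "arguments": {"xyz": [[0,2,0],[0,3,8],[0,3,22],[0,3,38],[0,3,54],[0,3,70],[0,3,86],[0,3,102],[0,3,113],[0,3,118]], "dr": [[0,0,0],[0,0,0],[0,0,0],[0,0,0],[0,0,0],[0,0,0],[0,0,0],[0,0,0],[0,0,0],[0,0,0]]}}

```text
time: 16.43
position: [0.5774, -0.1049, 0.1416]
tool_rot: [0.079, -3.136, -0.003]
ft_force: [-1.2, 0.6, -0.5]
grip_width: 0.688
grip_force: 10.0
```

{"name": "send_rows", "arguments": {"xyz": [[0,0,0],[0,0,0],[0,0,0],[0,0,0],[0,0,0],[0,0,0],[0,0,0],[0,0,0],[0,0,0],[0,0,0]], "dr": [[0,0,0],[0,0,0],[0,0,0],[0,0,0],[0,0,0],[0,0,0],[0,0,0],[0,0,0],[0,0,0],[0,0,0]], "jaw": 80}}

```text
time: 17.27
position: [0.5789, -0.107, 0.1439]
tool_rot: [0.075, -3.139, -0.001]
ft_force: [0.3, 0.1, 0.7]
grip_width: 0.92
grip_force: 0.0
```

{"name": "send_rows", "arguments": {"xyz": [[0,0,-5],[0,0,-20],[0,0,-45],[0,0,-75],[0,0,-105],[0,0,-130],[0,0,-150],[0,0,-160],[0,0,-165],[0,0,-165]], "dr": [[0,0,0],[0,0,0],[0,0,0],[0,0,0],[0,0,0],[0,0,0],[0,0,0],[0,0,0],[0,0,0],[0,0,0]]}}

```text
time: 18.1
position: [0.5794, -0.1072, 0.3096]
tool_rot: [0.075, -3.141, -0.001]
ft_force: [-0.0, -0.1, 0.6]
grip_width: 0.918
grip_force: 0.0
```

Run:
```python
from h import *
s=get_state(); print(s['position'],s['grip_width'],s['joint_positions'].round(2))
save('wrist','w4')
```

```text
[ 0.57942129 -0.10715368  0.30958597] 0.9184873630316565 [ 0.36  0.18 -0.25  1.49  0.04  1.48  1.72]
```

View pics/w4.png

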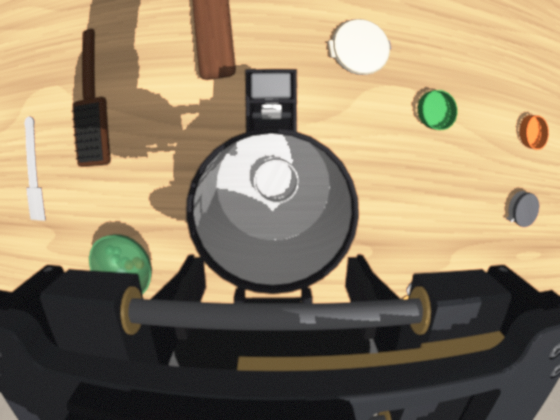

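The wrist view shows the tin lying on the bin floor at (275,180), let go. To close the lid I'll go over its top, come down behind it and push it along its arc.

{"name": "send_rows", "arguments": {"xyz": [[0,0,-20],[0,0,-50],[0,0,-80],[0,0,-95],[-20,0,-95],[-50,0,-95],[-80,0,-95],[-100,0,-95],[-112,0,-95],[-112,0,-95]], "dr": [[0,0,0],[0,0,0],[0,0,0],[0,0,0],[0,0,0],[0,0,0],[0,0,0],[0,0,0],[0,0,0],[0,0,0]], "jaw": 0}}

```text
time: 18.98
position: [0.6927, -0.1012, 0.399]
tool_rot: [0.077, -3.134, -0.004]
ft_force: [0.0, 0.5, -0.4]
grip_width: 0.244
grip_force: 0.0
```

```bash
cat > arc.py <<'E'
from h import *
s=get_state(); d=s['position']-AX; print('binframe x,y,tcp z',(d@B*1e3).round(1),(d@L*1e3).round(1),(d[2]*1e3).round(1),'F',s['ft_force'].round(1),'w',s['grip_width'])
S=160
for t in(80,75,70,60,50,40,30,20,15,10,7,5,3,2,1,0):
    a=np.radians(t); x=92-S*np.cos(a)+4*np.sin(a)+9.5; z=156+S*np.sin(a)+4*np.cos(a)+17
    print(t,np.round(x,1),np.round(z,1))
E
python3 arc.py; python3 -c "
from h import *
rel(AX+.1*B+.331*k,orient(0))"
```

```text
binframe x,y,tcp z 101.0 2.7 399.0 F [ 0.   0.5 -0.4] w 0.2436347089989536
80 77.7 331.3
75 64.0 328.6
70 50.5 324.7
60 25.0 313.6
50 1.7 298.1
40 -18.5 278.9
30 -35.1 256.5
20 -47.5 231.5
15 -52.0 218.3
10 -55.4 204.7
7 -56.8 196.5
5 -57.5 190.9
3 -58.1 185.4
2 -58.3 182.6
1 -58.4 179.8
0 -58.5 177.0
shift mm [ 0.5 -2.9 68. ] turn [ 0.0028 -0.0067 -0.005 ]
```

{"name": "send_rows", "arguments": {"xyz": [[0,-1,8],[0,-2,18],[0,-3,30],[0,-3,42],[0,-3,54],[0,-3,63],[0,-3,68],[0,-3,68],[0,-3,68],[0,-3,68]], "dr": [[0,0,0],[0,0,0],[0,0,0],[0,0,0],[0,0,0],[0,0,0],[0,0,0],[0,0,0],[0,0,0],[0,0,0]]}}

```text
time: 19.82
position: [0.6913, -0.1049, 0.3367]
tool_rot: [-0.075, 3.141, 0.001]
ft_force: [1.1, -0.1, -0.4]
grip_width: 0.003
grip_force: 0.0
```

{"name": "send_rows", "arguments": {"xyz": [[4,0,0],[9,0,0],[14,0,0],[19,0,0],[24,0,0.5],[29,0,1],[35,0,2],[41,0,4],[46,0,5],[50,0,6]], "dr": [[0,0,0],[0,0,0],[0,0,0],[0,0,0],[0,0,0],[0,0,0],[0,0,0],[0,0,0],[0,0,0],[0,0,0]]}}

```text
time: 20.65
position: [0.6406, -0.1072, 0.3298]
tool_rot: [0.075, -3.14, -0.001]
ft_force: [1.7, 0.2, -0.7]
grip_width: 0.006
grip_force: 0.8
```

```bash
python3 arc.py|head -1; python3 lid.py t5
```

```text
binframe x,y,tcp z 48.7 -0.6 329.8 F [ 1.7  0.2 -0.7] w 0.005547673253666374
top diff behind bin 37.582 lid 61.934285714285714
[ 1.52207126 -0.40332954 -0.21383198] [ 0.64002042 -0.10738443  0.32983179]
```

{"name": "send_rows", "arguments": {"xyz": [[7,0,4],[14,0,9],[21,0,14],[29,0,20],[36,0,25],[43,0,30],[49,0,35],[55,0,40],[61,0,45],[67,0,51]], "dr": [[0,0,0],[0,0,0],[0,0,0],[0,0,0],[0,0,0],[0,0,0],[0,0,0],[0,0,0],[0,0,0],[0,0,0]]}}

```text
time: 21.53
position: [0.5743, -0.1105, 0.2788]
tool_rot: [-0.075, 3.14, 0.001]
ft_force: [3.3, -0.1, 1.1]
grip_width: 0.007
grip_force: 1.2
```

```bash
python3 arc.py|head -1
```

```text
binframe x,y,tcp z -17.7 -0.2 278.8 F [ 3.3 -0.1  1.1] w 0.00656291802965202
```

{"name": "send_rows", "arguments": {"xyz": [[5,0,5],[9,0,11],[13,0,17],[17,0,22],[21,0,28],[24,0,34],[27,0,41],[30,0,47],[32,0,54],[34,0,60]], "dr": [[0,0,0],[0,0,0],[0,0,0],[0,0,0],[0,0,0],[0,0,0],[0,0,0],[0,0,0],[0,0,0],[0,0,0]]}}

```text
time: 22.37
position: [0.5397, -0.1119, 0.2182]
tool_rot: [0.075, -3.139, -0.001]
ft_force: [1.0, -0.1, 1.9]
grip_width: 0.004
grip_force: 1.4
```

```bash
python3 arc.py|head -1
```

```text
binframe x,y,tcp z -52.4 0.2 218.2 F [ 1.  -0.1  1.9] w 0.0036554427078243404
```

{"name": "send_rows", "arguments": {"xyz": [[1,0,4],[2,0,8],[3,0,12],[3.5,0,16],[4,0,19],[4.5,0,22],[5,0,25],[5,0,27],[5,0,28],[5,0,28]], "dr": [[0,0,0],[0,0,0],[0,0,0],[0,0,0],[0,0,0],[0,0,0],[0,0,0],[0,0,0],[0,0,0],[0,0,0]]}}

```text
time: 23.2
position: [0.5347, -0.1122, 0.1908]
tool_rot: [0.075, -3.138, -0.001]
ft_force: [-1.6, -0.3, 3.8]
grip_width: 0.006
grip_force: 1.3
```

{"name": "send_rows", "arguments": {"xyz": [[0,0,1],[0.2,0,2],[0.3,0,3],[0.4,0,4],[0.5,0,5],[0.6,0,6],[0.7,0,7],[0.8,0,8],[0.8,0,9],[0.8,0,9]], "dr": [[0,0,0],[0,0,0],[0,0,0],[0,0,0],[0,0,0],[0,0,0],[0,0,0],[0,0,0],[0,0,0],[0,0,0]]}}

```text
time: 24.03
position: [0.5344, -0.1123, 0.1828]
tool_rot: [0.075, -3.14, -0.001]
ft_force: [-3.5, 0.2, 7.4]
grip_width: 0.009
grip_force: 3.7
```

{"name": "send_rows", "arguments": {"xyz": [[0,0,0.5],[0,0,1],[0,0,1.5],[0,0,2],[0,0,2.5],[0,0,3],[0,0,3.5],[0,0,4],[0,0,4],[0,0,4]], "dr": [[0,0,0],[0,0,0],[0,0,0],[0,0,0],[0,0,0],[0,0,0],[0,0,0],[0,0,0],[0,0,0],[0,0,0]]}}

```text
time: 24.87
position: [0.5346, -0.1119, 0.1776]
tool_rot: [0.075, -3.14, -0.002]
ft_force: [0.2, -0.5, -0.1]
grip_width: 0.008
grip_force: 0.0
```

{"name": "send_rows", "arguments": {"xyz": [[0,0,0.3],[0,0,0.6],[0,0,0.9],[0,0,1.2],[0,0,1.5],[0,0,1.5],[0,0,1.5],[0,0,1.5],[0,0,1.5],[0,0,1.5]], "dr": [[0,0,0],[0,0,0],[0,0,0],[0,0,0],[0,0,0],[0,0,0],[0,0,0],[0,0,0],[0,0,0],[0,0,0]]}}

```text
time: 25.7
position: [0.5345, -0.112, 0.1766]
tool_rot: [0.075, -3.14, -0.002]
ft_force: [-0.6, 1.6, 2.8]
grip_width: 0.007
grip_force: 1.5
```

The force fell to about zero at the catch and then showed light give. Lifting off to check.

{"name": "send_rows", "arguments": {"xyz": [[0,0,-2],[0,0,-6],[0,0,-15],[0,0,-30],[0,0,-50],[0,0,-75],[0,0,-100],[0,0,-120],[0,0,-130],[0,0,-130]], "dr": [[0,0,0],[0,0,0],[0,0,0],[0,0,0],[0,0,0],[0,0,0],[0,0,0],[0,0,0],[0,0,0],[0,0,0]]}}

```text
time: 26.53
position: [0.5356, -0.1127, 0.3095]
tool_rot: [-0.074, 3.137, -0.001]
ft_force: [0.6, 0.5, 0.3]
grip_width: 0.006
grip_force: 0.0
```

{"name": "send_rows", "arguments": {"xyz": [[0,0,0],[0,0,0],[0,0,0],[0,0,0],[0,0,0],[0,0,0],[0,0,0],[0,0,0],[0,0,0],[0,0,0]], "dr": [[0,0,0],[0,0,0],[0,0,0],[0,0,0],[0,0,0],[0,0,0],[0,0,0],[0,0,0],[0,0,0],[0,0,0]]}}

```text
time: 27.37
position: [0.5345, -0.1123, 0.3065]
tool_rot: [0.075, -3.14, -0.001]
ft_force: [-0.1, -0.5, -0.2]
grip_width: 0.004
grip_force: 0.0
```

Run:
```python
from h import *
save('side','side9'); save('wrist','w9'); print(get_state()['position'],get_state()['ft_force'])
cv2.imwrite('pics/c9.png',np.hstack([np.load('pics/side9.npy')[60:420,130:430],cv2.resize(np.load('pics/w9.npy'),(480,360))]))
```

```text
[ 0.53455161 -0.11226173  0.306522  ] [-0.62686682 -0.27252504  0.07263699]
```

View pics/c9.png

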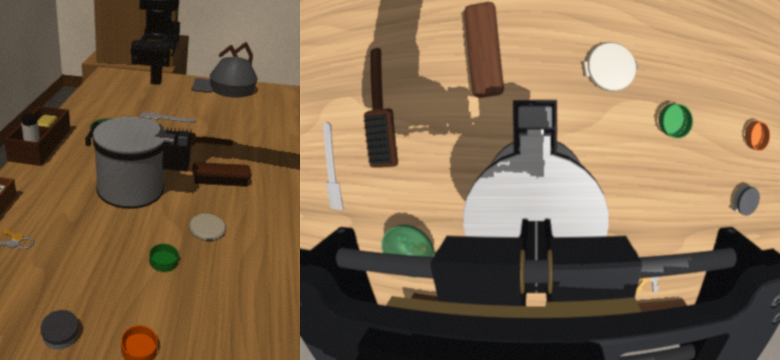

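The lid is shut and staying shut by itself, the hand is clear, and the other objects are where they were. Handing in.

```bash
python3 -c "
from bench import *
print(close_job())"
```

```text
the job is handed in; nothing more can be done
None
```

The job is handed in at about 27 s: the empty tin is in the bin and the lid stayed shut after I let go, with nothing else seen to have moved; `close_job()` gave no verdict.

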